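Press a bottle cap home and ease the sprung lever back

ROBOT

A 7-joint arm with a two-finger parallel gripper is mounted at the origin on a cart in front of the work surface, level with it; the furniture and walls round the work are solid. World frame = base frame: x ahead of the robot, y to its left, z up, the work surface at z = 0. Lengths are in m, angles in rad, forces in N, time in s.
With the tool pointing down it reaches from about 0.35 to 0.775 m from the base axis. Payload 3.1 kg.
Tool frame: the origin (TCP) lies midway between the tips of the shut fingers; the grasp point (between the pads) lies 19 mm behind it (ctrl.grip_depth is the distance from the TCP to the grasp point, in m); z points along the fingers, x is the direction in which the jaws open and shut, and the axes are right-handed (so a half turn about z gives the same grasp; the last joint's range is limited). The gripper opens to 85 mm and grips with 20 to 120 N. Pads are 22 mm wide; open, the fingers measure 114 mm over their backs; the gripper's body (76 mm by 85 mm) begins 54 mm behind the grasp point. The pads swing forward as they close: fully open they stand 13 mm farther back than shut.
Start: joints at [-1.239, 0.311, 0.014, 1.512, -0.004, 1.319, -0.027], TCP at [0.201, 0.512, 0.231] pointing down, gripper open.
Joint ranges: [-2.7, 2.7], [-0.3, 1.91], [-1.27, 1.3], [0.12, 2.57], [-1.44, 4.58], [0.2, 2.03], [-3.05, 3.05]. Speed limits (rad/s): [2.79, 2.79, 3.14, 3.14, 3.14, 3.14, 3.14].

INTERFACE

Orientations are given as a unit quaternion [w, x, y, z].
In Python, from station import ctrl, eyes, order gives the robot as it stands.
- The arm moves only by the tool apply_moves, never from a script. Its argument "steps" is a list of rows, each an object with "translation": the shift along the tool's x, y, z in mm, a list of three; "turn": the turn, a rotation vector about the tool's x, y, z in degrees, a list of three; "claw": the opening, from 0 (shut) to 1 (fully open). A call has 1 to 5 rows; each row is the pose to reach, as a shift and turn from the pose commanded when the call began, along the tool's axes at that moment; what a row does not reach only later rows make up. A row lasts 1/8 s, in which the tool goes at most 62.5 mm and 10.7 degrees, less where a joint would pass 70% of its speed; a pose out of reach is approached as far as the arm can. A call with a gripper value outside its range is refused whole. The fingers move at their own pace and stop on an object; the grip force is fixed at half the most. Time passes only in rows, so rows that repeat a pose let the fingers close. It gives the time, the measured TCP pose, the force and the opening at its end, in the units of the state.
- ctrl.state(): the state, without advancing time (a new reading comes with each control period).
- eyes.camera(name): name is "scene" or "top" or "wrist"; returns the picture (400x640x3 uint8, red, green, blue); there is no depth.
- eyes.camera_params(name): a dict with "fx", "fy", "cx", "cy" (pixels), "distortion" ([k1, k2, p1, p2, k3] as OpenCV has them; the pictures are not rectified), "rvec" (rotation vector, rad) and "tvec" (3), from world to camera coordinates, as OpenCV has them. Camera axes: x right, y down, z forward; pixel columns grow to the right and rows downward; lengths in m; the calibration is good to about 2 mm. A picture is of the moment at which its call begins: read the wrist's pose just before it. camera_params takes no time and is no camera call; for the wrist camera it gives the pose at the moment of the call.
- order.hand_in(): hands the job in, once; it reports no verdict.
The state is a dict: "t": time; "qpos": joint angles; "joint_vel": joint speeds; "effort": joint torques, N m; "ee_pos": TCP position; "tool_rot": TCP orientation; "contact_force": force on the tool from outside, world axes, zero at the start; "wrist_torque": the same for the moment, N m; "width": finger opening in m.
Only numpy, scipy, OpenCV 4.12 (cv2) and the standard library are available. Lean on these libraries where they do the work, as an engineer would, in place of code of your own. Each camera call takes 0.05 s, during which the arm holds its last target.

TASK

Press the cap fully onto the bottle that stands in the bottle capper: push the capper's spring lever all the way down, then stay on it and let it come back up slowly to its top stop instead of letting it snap up. Leave the lever of the citrus press next to it alone, and let the bottle stay standing in its place.

Things in the scene. Friction and masses are not known exactly. Their poses are not given: they have to be found in the camera images.
- capper: Bottle capper, fixed to the worktop: grey foot 210 x 120 x 14 mm, rear column, two steel posts (94 mm apart, 205 mm high) either side of a green bottle, and a lever. Origin: underside of the foot, on the bottle's axis; z up; the lever points along -x, to within 25 degrees towards the robot. The lever's hinge axis runs along y through x = 80, z = 150 mm. Left or right of the citrus press.
- capper_lever (a joint): Hinge of the capper's lever. 0 = at its top stop, where the lever rises 18 degrees from the hinge to its free end; grows as the end is pushed down, to 0.52 rad at the bottom stop (12 degrees below level). A spring pushes it up always: let go, it snaps back in about 0.1 s. Pushing at the grip takes about 3 N at first, 9 N near the bottom and 3 N more as the cap goes on, over the last 0.1 rad.
- capper_grip (a point): Middle of the top face of the lever's flat black grip; moves with the lever. The grip is 100 mm long (along the lever), 28 mm wide, 16 mm thick; this point lies 200 mm along the lever from the hinge axis and 8 mm above its centre line, at 219 mm height at rest and about 116 mm with the lever fully down. Its axes are the capper's at rest and tip with the lever.
- bottle_mid (a point): Centre, half-way up (48 mm above its underside), of the loose green glass bottle that stands in the capper inside a low steel ring, under the ram: 58 mm diameter, 96 mm high without its cap. z is the bottle's axis.
- cap (a joint): Aluminium press-on cap, 33 mm diameter and 14 mm high, on the bottle's neck: 0 = sits loosely, 8 mm too high; 0.008 m = pressed fully on. It stays where it is pressed to. The capper's ram presses it when the lever goes fully down.
- citrus_press_lever (a joint): Lever of the citrus press, a machine of the same size with a like lever but without the two posts, and with an open steel bowl (100 mm wide) in place of the bottle. 0 = at rest at the top; it grows as it is pushed down. To be left alone. (Behind both machines, wall cupboards and a shelf hang 640 mm above the worktop, from 0.61 m ahead of the robot on.)

How it is judged:
By the outcome, as a careful person would: the job done as asked, in the order asked, and still so for the second after the job is handed in, with the robot touching nothing.
It also fails if it takes over 35 s, if anything falls off the work surface, if the arm or the gripper's body presses on something with over 40 N, if the wrist force passes 120 N, or if a joint passes its speed limit or range.

## Working session

There is one attempt and no reset: what is moved stays moved. The work goes in short steps, Python scripts to look and compute and a tool call to move; the robot and the scene stay as the last step left them, time stands still between calls to the robot, and variables do not carry over. Pictures are saved under pics/ and viewed, and the job is handed in when it is done.

Besides the shell and the picture viewer there is one more tool, called after "Request:" in YAML: its name, and indented under it one key for each argument. apply_moves: Moves the arm, as the interface text tells. Its arguments: {"type":"object","properties":{"steps":{"type":"array","items":{"type":"object","properties":{"translation":{"type":"array","items":{"type":"number"}},"turn":{"type":"array","items":{"type":"number"}},"claw":{"type":"number"}}}}},"required":["steps"]}

```bash
mkdir -p pics; ls; python3 - <<'E'
from station import ctrl, eyes, order
import cv2
print(ctrl.state())
for n in("scene","top"):
    im=eyes.camera(n); cv2.imwrite(f"pics/{n}0.png",im[:,:,::-1]); print(n,eyes.camera_params(n))
E
```

```text
pics
{'t': 0.0, 'qpos': array([-1.23870533,  0.31169445,  0.0140048 ,  1.51303624, -0.00440175,
        1.31923754, -0.02721215]), 'joint_vel': array([-0.00023149, -0.00061148,  0.00111871,  0.00167909, -0.0008661 ,
       -0.00078974, -0.00078773]), 'effort': array([ 4.73738728e-04, -3.79912305e+01,  1.46496277e-01, -2.30587900e+01,
        1.23165178e-02,  1.37497840e-02, -3.80847780e-06]), 'ee_pos': array([0.20055806, 0.51134177, 0.23024668]), 'tool_rot': array([ 7.00431596e-04,  8.26164906e-01,  5.63427167e-01, -9.40174182e-04]), 'contact_force': array([-0.61229218, -0.24550861,  0.67412243]), 'wrist_torque': array([ 0.04594199, -0.04654723,  0.00870406]), 'width': 0.08553535121553378}
scene {'fx': 437.70657259021567, 'fy': 437.70657259021567, 'cx': 316.32638653394025, 'cy': 195.865748844304, 'distortion': array([0.00630287, 0.        , 0.        , 0.        , 0.        ]), 'rvec': array([ 1.96265819, -0.64530004,  0.38973406]), 'tvec': array([-0.46639147,  0.282723  ,  0.7747074 ])}
top {'fx': 449.04679368119434, 'fy': 449.04679368119434, 'cx': 315.7572072282974, 'cy': 202.3664928112365, 'distortion': array([0.00239793, 0.        , 0.        , 0.        , 0.        ]), 'rvec': array([ 2.16736494, -2.22184999,  0.09233695]), 'tvec': array([0.00123196, 0.58252432, 1.1809681 ])}
```

View pics/scene0.png

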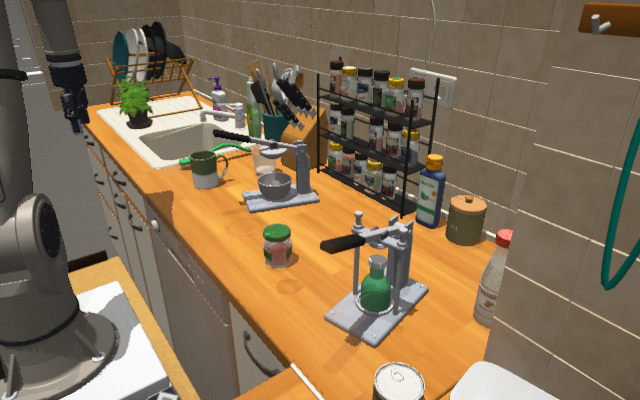

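View pics/top0.png

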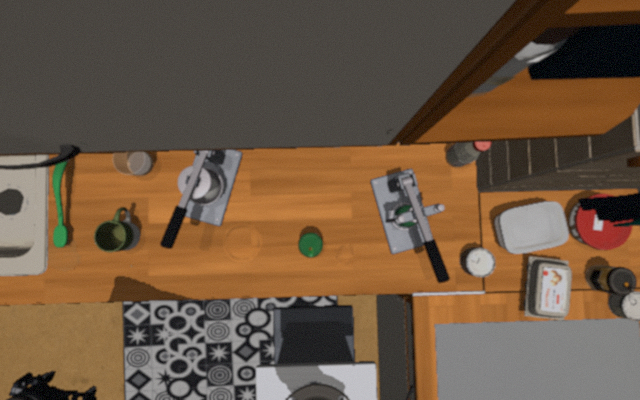

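The capper (posts, green bottle) is the right-hand machine: grip at about (345,243) in scene and (435,260) in top. The citrus press is on the left at (275,185) in scene. I'll zoom in to measure the grip.

```bash
cat > h.py <<'E'
import numpy as np, cv2
from station import eyes
def cam(n):
    p=eyes.camera_params(n)
    K=np.array([[p['fx'],0,p['cx']],[0,p['fy'],p['cy']],[0,0,1]]);R=cv2.Rodrigues(p['rvec'])[0]
    return K,p['distortion'],R,p['tvec'],p['rvec']
def ray(c,uv):
    K,d,R,t,_=c
    q=cv2.undistortPoints(np.array([[uv]],float),K,d)[0,0]
    v=R.T@np.array([q[0],q[1],1]); return -R.T@t, v/np.linalg.norm(v)
def plane(c,uv,z):
    o,v=ray(c,uv); return o+v*(z-o[2])/v[2]
def tri(c1,u1,c2,u2):
    o1,a=ray(c1,u1);o2,b=ray(c2,u2)
    s=np.linalg.lstsq(np.c_[a,-b],o2-o1,rcond=None)[0]
    p,q=o1+a*s[0],o2+b*s[1]; return (p+q)/2,np.linalg.norm(p-q)
def proj(c,P):
    return cv2.projectPoints(np.atleast_2d(np.array(P,float)),c[4],c[3],c[0],c[1])[0][:,0]
E
python3 - <<'E'
import cv2,numpy as np
for n,(x0,x1,y0,y1),s in(("scene",(310,440,200,345),4),("top",(360,460,160,290),4)):
    im=cv2.imread(f"pics/{n}0.png")
    cv2.imwrite(f"pics/{n}0z.png",cv2.resize(im[y0:y1,x0:x1],None,fx=s,fy=s,interpolation=cv2.INTER_CUBIC))
    c=im[y0:y1,x0:x1].max(2)<60
    k,l,st,ce=cv2.connectedComponentsWithStats(c.astype('uint8'))
    for i in range(1,k):
        if st[i,4]>80:
            pts=np.argwhere(l==i)[:,::-1]+[x0,y0]
            print(n,st[i],ce[i]+[x0,y0],cv2.boxPoints(cv2.minAreaRect(pts.astype(np.float32))).round(1).tolist())
E
```

```text
scene [ 66   0  41  19 390] [399.87435897 205.72564103] [[376.0, 218.0], [376.0, 200.0], [416.0, 200.0], [416.0, 218.0]]
scene [106   0  24  28 131] [432.61832061 217.60305344] [[415.0, 219.89999389648438], [438.6000061035156, 199.5], [450.6000061035156, 213.39999389648438], [427.0, 233.8000030517578]]
scene [ 16  33  40  21 452] [345.35619469 242.98230088] [[323.70001220703125, 241.39999389648438], [363.1000061035156, 230.8000030517578], [366.6000061035156, 243.89999389648438], [327.20001220703125, 254.5]]
top [ 28  18  14  14 120] [393.55833333 185.00833333] [[386.3999938964844, 180.1999969482422], [396.6000061035156, 176.8000030517578], [401.0, 190.0], [390.79998779296875, 193.39999389648438]]
top [ 61  80  28  42 463] [435.99352052 260.64362851] [[420.20001220703125, 243.3000030517578], [432.29998779296875, 237.5], [451.6000061035156, 277.29998779296875], [439.5, 283.1000061035156]]
```

View pics/scene0z.png

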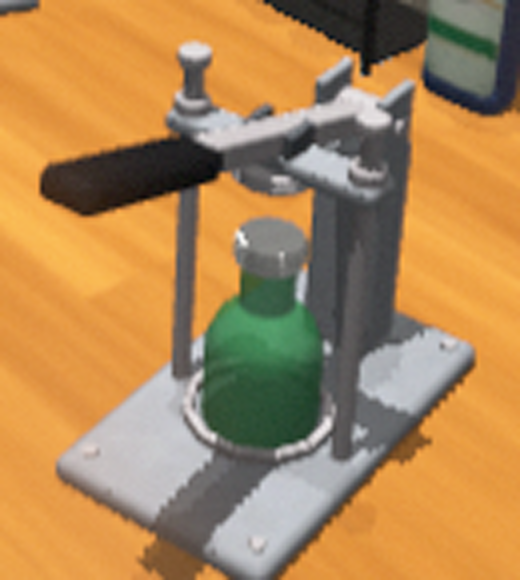

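View pics/top0z.png

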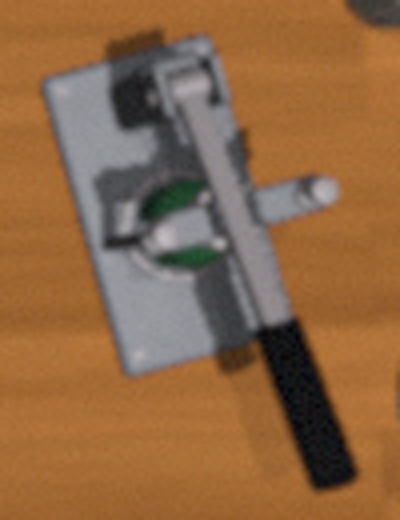

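```bash
python3 - <<'E'
from h import *
S,T=cam("scene"),cam("top")
print("grip c",tri(S,(345.4,243),T,(436,260.6)))
# free end and inner end of grip mid
print("end",tri(S,(325.4,248),T,(445.5,280.2)),"inner",tri(S,(364.8,237.4),T,(426.2,240.4)))
print("FL",tri(S,(324.5,317),T,(392.5,253.8)))
a=plane(T,(370.75,180.5),.014);b=plane(T,(412,169.5),.014);c=plane(T,(392.5,253.8),.014)
a2,b2,c2=[plane(S,u,.014) for u in((324.5,317),(372.5,344.5),(428,288.8))]
print("top BL,BR,FL",a,b,c); print("scene FL,FR,BR",a2,b2,c2)
for p,q in((c,a),(a2,b2),(b2,c2),(a,b)): d=q-p;print(np.linalg.norm(d),np.degrees(np.arctan2(d[1],d[0])))
# posts (tops): z 0.205 scene
for u in((358.5,213),(403.5,231)): print("post",plane(S,u,.205))
print("post top R",plane(T,(441,207),.205))
E
```

```text
grip c (array([ 0.43360813, -0.27590829,  0.21248329]), np.float64(0.0027410855730253367))
end (array([ 0.38833071, -0.2882469 ,  0.22799583]), np.float64(0.005043055734758223)) inner (array([ 0.48219945, -0.26276818,  0.1974191 ]), np.float64(0.011777364412001449))
FL (array([ 0.43973904, -0.21588896,  0.00870922]), np.float64(5.464946842587448e-05))
top BL,BR,FL [ 0.63833531 -0.16333385  0.014     ] [ 0.66564852 -0.27627866  0.014     ] [ 0.44003099 -0.21492732  0.014     ]
scene FL,FR,BR [ 0.43620745 -0.2204521   0.014     ] [ 0.46262534 -0.32634826  0.014     ] [ 0.66020633 -0.28194977  0.014     ]
0.2049060438866032 14.583511924793205
0.10914165316208087 -75.99235196140583
0.202507956865567 12.66458444006197
0.11620043726795896 -76.40527988601372
post [ 0.52621929 -0.20456922  0.205     ]
post [ 0.54656891 -0.29853207  0.205     ]
post top R [ 0.55241088 -0.29381911  0.205     ]
```

Measurements agree: yaw about 14°, bottle axis at about (0.537, −0.250), grip centre at about (0.434, −0.276, 0.212) against 0.211 expected. I'll go up and over first, with the claw shut.

Request:
apply_moves:
  steps:
    - {"translation": [0, 0, -60], "turn": [0, 0, 0], "claw": 0}
    - {"translation": [0, 0, -120], "turn": [0, 0, 0], "claw": 0}
    - {"translation": [-28, 47, -130], "turn": [0, 0, 0], "claw": 0}
    - {"translation": [-56, 94, -130], "turn": [0, 0, 0], "claw": 0}
    - {"translation": [-84, 140, -130], "turn": [0, 0, 0], "claw": 0}

```text
t: 0.72
ee_pos: [0.3014, 0.3812, 0.3611]
tool_rot: [0.0, 0.826, 0.563, -0.0]
contact_force: [1.1, -0.1, 1.1]
width: -0.0001
```

Request:
apply_moves:
  steps:
    - {"translation": [-28, 47, 0], "turn": [0, 0, 0], "claw": 0}
    - {"translation": [-56, 94, 0], "turn": [0, 0, 0], "claw": 0}
    - {"translation": [-84, 140, 0], "turn": [0, 0, 0], "claw": 0}
    - {"translation": [-135, 168, 0], "turn": [0, 0, 0], "claw": 0}
    - {"translation": [-186, 196, 0], "turn": [0, 0, 0], "claw": 0}

```text
t: 1.35
ee_pos: [0.4151, 0.136, 0.3607]
tool_rot: [0.0, 0.826, 0.563, -0.001]
contact_force: [-0.2, -0.8, -0.0]
width: -0.0003
```

Request:
apply_moves:
  steps:
    - {"translation": [-52, 24, 0], "turn": [0, 0, 10], "claw": 0}
    - {"translation": [-104, 48, 0], "turn": [0, 0, 20], "claw": 0}
    - {"translation": [-156, 72, 0], "turn": [0, 0, 30], "claw": 0}
    - {"translation": [-208, 96, 0], "turn": [0, 0, 40], "claw": 0}
    - {"translation": [-250, 116, 0], "turn": [0, 0, 50], "claw": 0}

```text
t: 1.98
ee_pos: [0.4311, -0.1395, 0.3611]
tool_rot: [-0.0, 0.987, 0.158, 0.0]
contact_force: [0.9, 0.1, 0.1]
width: -0.0003
```

Request:
apply_moves:
  steps:
    - {"translation": [-15, 43, 15], "turn": [0, 0, 2], "claw": 0}
    - {"translation": [-30, 86, 40], "turn": [0, 0, 4], "claw": 0}
    - {"translation": [-46, 130, 90], "turn": [0, 0, 4], "claw": 0}
    - {"translation": [-46, 130, 90], "turn": [0, 0, 4], "claw": 0}

```text
t: 2.48
ee_pos: [0.4259, -0.2772, 0.2677]
tool_rot: [-0.001, 0.992, 0.123, -0.004]
contact_force: [0.1, 0.4, 0.4]
width: 0.0002
```

```bash
python3 - <<'E'
from h import *
from station import ctrl
ims=[]
W=cam("wrist")
for n in("scene","wrist","top"):
    im=eyes.camera(n)[:,:,::-1]; cv2.imwrite(f"pics/{n}1.png",im)
print(ctrl.state()['ee_pos'],ctrl.state()['qpos'].round(2),ctrl.state()['contact_force'])
print(proj(W,[[.434,-.276,.219],[.385,-.288,.232],[.537,-.25,.11]]))
a=cv2.imread("pics/scene1.png")[130:350,250:470]
cv2.imwrite("pics/s1z.png",cv2.resize(a,None,fx=2.5,fy=2.5,interpolation=cv2.INTER_CUBIC))
E
```

```text
[ 0.43006955 -0.27418536  0.27140881] [-0.1   0.26  0.8   1.57 -0.19  1.4   0.97] [ 0.69451632 -0.1331016   0.33522195]
[[334.43333707 225.02395968]
 [258.40508031 232.22941272]
 [432.97491726 183.2048673 ]]
```

View pics/s1z.png

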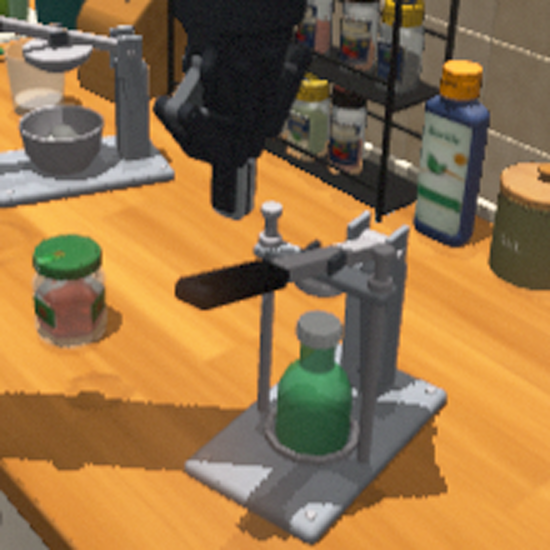

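View pics/wrist1.png

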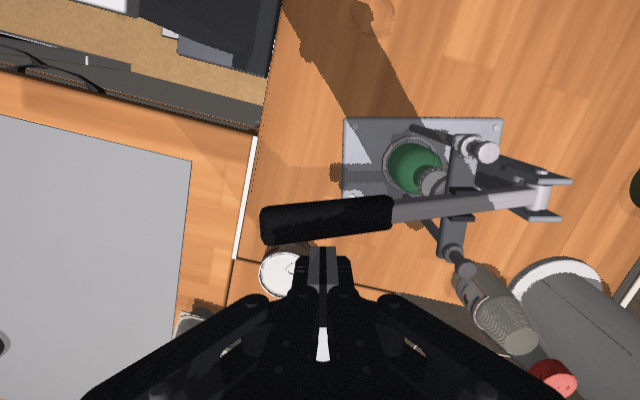

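The scene shows the shut fingers above the lever's grip. The wrist picture shows the grip centred near (327,219) and the fingertips near (322,250).

```bash
python3 - <<'E'
from h import *
from station import ctrl
W=cam("wrist");im=eyes.camera("wrist")[:,:,::-1];cv2.imwrite("pics/w2.png",im)
s=ctrl.state();print(s['ee_pos'],s['tool_rot'],"cam",-W[2].T@W[3])
m=(im[185:256,250:400].max(2)<62).astype('uint8'); m[60:,50:]=0
k,l,st,ce=cv2.connectedComponentsWithStats(m);i=1+st[1:,4].argmax()
print(st[i],ce[i]+[250,185])
r=cv2.minAreaRect((np.argwhere(l==i)[:,::-1]+[250,185]).astype(np.float32));b=cv2.boxPoints(r);print(b)
print("centre",plane(W,r[0],.215)); 
e=[(b[i]+b[(i+1)%4])/2 for i in range(4)]; e.sort(key=lambda p:p[0])
print("ends",plane(W,e[0],.23),plane(W,e[-1],.20))
S=cam("scene");print("tri w/ first scene",tri(S,(345.4,243),W,r[0]))
print("tcp px",proj(W,s['ee_pos']))
E
```

```text
[ 0.43066841 -0.27388703  0.27205033] [-9.64295322e-05  9.91768539e-01  1.28041138e-01  7.88656180e-04] cam [ 0.40886911 -0.19343214  0.41396431]
[   6   10  144   61 4938] [320.11178615 219.30032402]
[[250.80984 208.90631]
 [395.06082 177.1222 ]
 [405.31125 223.64331]
 [261.06027 255.42743]]
centre [ 0.43348    -0.27075471  0.215     ]
ends [ 0.38732061 -0.28851505  0.23      ] [ 0.48500445 -0.25014903  0.2       ]
tri w/ first scene (array([ 0.43545502, -0.27356973,  0.21011273]), np.float64(0.0031496630242565725))
tcp px [[323.51961947 260.05954682]]
```

Request:
apply_moves:
  steps:
    - {"translation": [0, 0, 20], "turn": [0, 0, 0], "claw": 0}
    - {"translation": [0, 0, 38], "turn": [0, 0, 0], "claw": 0}
    - {"translation": [0, 0, 46], "turn": [0, 0, 0], "claw": 0}
    - {"translation": [0, 0, 54], "turn": [0, 0, 0], "claw": 0}
    - {"translation": [0, 0, 62], "turn": [0, 0, 0], "claw": 0}

```text
t: 3.3
ee_pos: [0.4301, -0.2753, 0.2102]
tool_rot: [0.001, 0.992, 0.127, 0.001]
contact_force: [-1.8, -0.8, 4.1]
width: -0.0001
```

```bash
python3 - <<'E'
from h import *
from station import ctrl
im=eyes.camera("scene")[:,:,::-1]
s=ctrl.state();print(s['ee_pos'],s['contact_force'])
cv2.imwrite("pics/s3.png",cv2.resize(im[130:350,250:470],None,fx=2.5,fy=2.5,interpolation=cv2.INTER_CUBIC))
E
```

```text
[ 0.42961789 -0.27536395  0.20899393] [0.15614268 0.28361691 2.40753403]
```

View pics/s3.png

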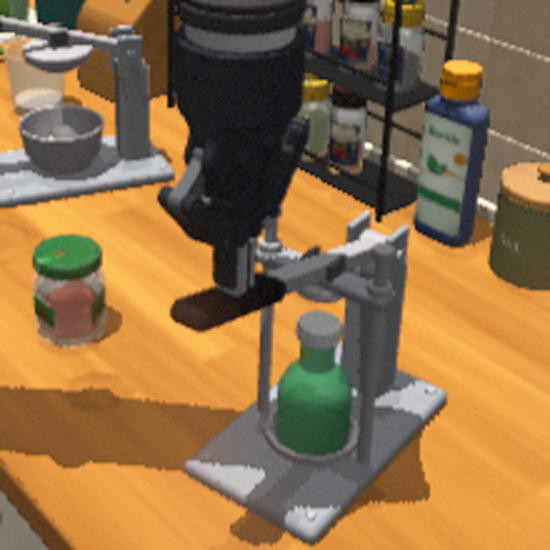

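The picture shows the fingertips resting on the middle of the grip, and the sensor reads about 3 N. I'll press on down.

Request:
apply_moves:
  steps:
    - {"translation": [0, 0, 10], "turn": [0, 0, 0], "claw": 0}
    - {"translation": [0, 0, 20], "turn": [0, 0, 0], "claw": 0}
    - {"translation": [0, 0, 30], "turn": [0, 0, 0], "claw": 0}
    - {"translation": [0, 0, 40], "turn": [0, 0, 0], "claw": 0}
    - {"translation": [0, 0, 50], "turn": [0, 0, 0], "claw": 0}

```text
t: 3.98
ee_pos: [0.4278, -0.2762, 0.1588]
tool_rot: [0.0, 0.992, 0.126, -0.001]
contact_force: [-3.9, -0.5, 7.1]
width: 0.0
```

Request:
apply_moves:
  steps:
    - {"translation": [0, 0, 10], "turn": [0, 0, 0], "claw": 0}
    - {"translation": [0, 0, 20], "turn": [0, 0, 0], "claw": 0}
    - {"translation": [0, 0, 28], "turn": [0, 0, 0], "claw": 0}
    - {"translation": [0, 0, 34], "turn": [0, 0, 0], "claw": 0}
    - {"translation": [0, 0, 38], "turn": [0, 0, 0], "claw": 0}

```text
t: 4.6
ee_pos: [0.4297, -0.2758, 0.1221]
tool_rot: [0.0, 0.992, 0.126, 0.001]
contact_force: [-3.1, 0.7, 13.0]
width: 0.0002
```

Request:
apply_moves:
  steps:
    - {"translation": [0, 0, 2], "turn": [0, 0, 0], "claw": 0}
    - {"translation": [0, 0, 4], "turn": [0, 0, 0], "claw": 0}
    - {"translation": [0, 0, 6], "turn": [0, 0, 0], "claw": 0}
    - {"translation": [0, 0, 8], "turn": [0, 0, 0], "claw": 0}
    - {"translation": [0, 0, 8], "turn": [0, 0, 0], "claw": 0}

```text
t: 5.22
ee_pos: [0.4305, -0.2757, 0.1174]
tool_rot: [-0.0, 0.992, 0.127, 0.002]
contact_force: [-7.3, 5.6, 29.9]
width: 0.0
```

```bash
python3 - <<'E'
from h import *
from station import ctrl
im=eyes.camera("scene")[:,:,::-1]
s=ctrl.state();print(s['ee_pos'],s['contact_force'])
cv2.imwrite("pics/s4.png",cv2.resize(im[200:350,310:460],None,fx=4,fy=4,interpolation=cv2.INTER_CUBIC))
E
```

```text
[ 0.43053101 -0.27568948  0.11740347] [-7.7057545   4.66134607 29.16838632]
```

View pics/s4.png

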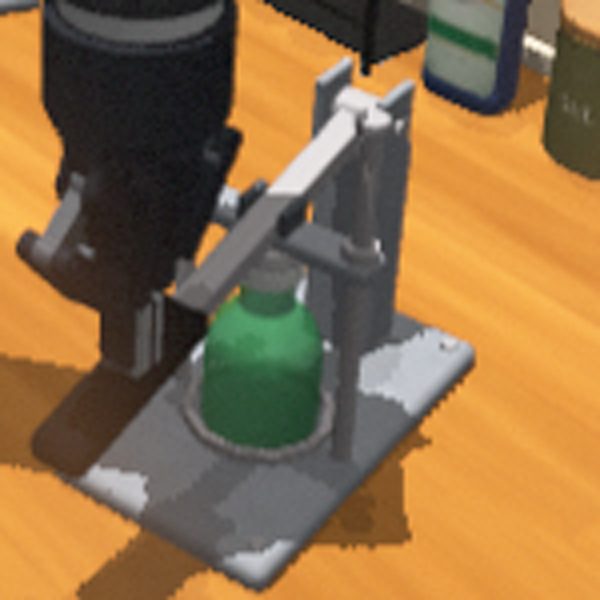

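The lever is on its bottom stop: the force jumped to 30 N and z is 0.117 against 0.118 expected. The ram sits on the cap and the bottle stands. Now the slow return.

Request:
apply_moves:
  steps:
    - {"translation": [0, 0, -4], "turn": [0, 0, 0], "claw": 0}
    - {"translation": [0, 0, -8], "turn": [0, 0, 0], "claw": 0}
    - {"translation": [0, 0, -12], "turn": [0, 0, 0], "claw": 0}
    - {"translation": [0, 0, -16], "turn": [0, 0, 0], "claw": 0}
    - {"translation": [0, 0, -20], "turn": [0, 0, 0], "claw": 0}

```text
t: 5.9
ee_pos: [0.4284, -0.276, 0.1337]
tool_rot: [0.0, 0.992, 0.126, -0.001]
contact_force: [-4.0, -0.7, 7.7]
width: -0.0001
```

Request:
apply_moves:
  steps:
    - {"translation": [0, 0, -4], "turn": [0, 0, 0], "claw": 0}
    - {"translation": [0, 0, -8], "turn": [0, 0, 0], "claw": 0}
    - {"translation": [0, 0, -12], "turn": [0, 0, 0], "claw": 0}
    - {"translation": [0, 0, -16], "turn": [0, 0, 0], "claw": 0}
    - {"translation": [0, 0, -20], "turn": [0, 0, 0], "claw": 0}

```text
t: 6.52
ee_pos: [0.4278, -0.2762, 0.1534]
tool_rot: [0.0, 0.992, 0.126, -0.001]
contact_force: [-3.6, -2.3, 6.9]
width: 0.0002
```

Request:
apply_moves:
  steps:
    - {"translation": [0, 0, -4], "turn": [0, 0, 0], "claw": 0}
    - {"translation": [0, 0, -8], "turn": [0, 0, 0], "claw": 0}
    - {"translation": [0, 0, -12], "turn": [0, 0, 0], "claw": 0}
    - {"translation": [0, 0, -16], "turn": [0, 0, 0], "claw": 0}
    - {"translation": [0, 0, -20], "turn": [0, 0, 0], "claw": 0}

```text
t: 7.15
ee_pos: [0.4292, -0.2758, 0.1735]
tool_rot: [0.0, 0.992, 0.126, -0.0]
contact_force: [-2.0, -1.0, 5.5]
width: -0.0002
```

Request:
apply_moves:
  steps:
    - {"translation": [0, 0, -4], "turn": [0, 0, 0], "claw": 0}
    - {"translation": [0, 0, -8], "turn": [0, 0, 0], "claw": 0}
    - {"translation": [0, 0, -12], "turn": [0, 0, 0], "claw": 0}
    - {"translation": [0, 0, -16], "turn": [0, 0, 0], "claw": 0}
    - {"translation": [0, 0, -20], "turn": [0, 0, 0], "claw": 0}

```text
t: 7.78
ee_pos: [0.4317, -0.2748, 0.1939]
tool_rot: [0.001, 0.992, 0.127, 0.002]
contact_force: [3.8, -1.5, 3.5]
width: -0.0001
```

Request:
apply_moves:
  steps:
    - {"translation": [0, 0, -4], "turn": [0, 0, 0], "claw": 0}
    - {"translation": [0, 0, -8], "turn": [0, 0, 0], "claw": 0}
    - {"translation": [0, 0, -12], "turn": [0, 0, 0], "claw": 0}
    - {"translation": [0, 0, -16], "turn": [0, 0, 0], "claw": 0}
    - {"translation": [0, 0, -18], "turn": [0, 0, 0], "claw": 0}

```text
t: 8.4
ee_pos: [0.4294, -0.2745, 0.2113]
tool_rot: [-0.0, 0.992, 0.127, -0.0]
contact_force: [3.0, 0.9, 2.4]
width: 0.0001
```

Request:
apply_moves:
  steps:
    - {"translation": [0, 0, -2], "turn": [0, 0, 0], "claw": 0}
    - {"translation": [0, 0, -4], "turn": [0, 0, 0], "claw": 0}
    - {"translation": [0, 0, -6], "turn": [0, 0, 0], "claw": 0}
    - {"translation": [0, 0, -8], "turn": [0, 0, 0], "claw": 0}
    - {"translation": [0, 0, -10], "turn": [0, 0, 0], "claw": 0}

```text
t: 9.02
ee_pos: [0.4295, -0.2751, 0.2213]
tool_rot: [0.0, 0.992, 0.127, -0.0]
contact_force: [2.0, 1.6, 1.5]
width: 0.0
```

Request:
apply_moves:
  steps:
    - {"translation": [0, 0, -2], "turn": [0, 0, 0], "claw": 0}
    - {"translation": [0, 0, -4], "turn": [0, 0, 0], "claw": 0}
    - {"translation": [0, 0, -10], "turn": [0, 0, 0], "claw": 0}
    - {"translation": [0, 0, -40], "turn": [0, 0, 0], "claw": 0}
    - {"translation": [0, 0, -90], "turn": [0, 0, 0], "claw": 0}

```text
t: 9.65
ee_pos: [0.4279, -0.2743, 0.3107]
tool_rot: [-0.001, 0.992, 0.127, -0.002]
contact_force: [1.2, -0.5, 0.5]
width: 0.0005
```

Request:
apply_moves:
  steps:
    - {"translation": [-40, -40, -10], "turn": [0, 0, 0], "claw": 0}
    - {"translation": [-40, -90, -20], "turn": [0, 0, 0], "claw": 0}
    - {"translation": [-40, -90, -20], "turn": [0, 0, 0], "claw": 0}
    - {"translation": [-40, -90, -20], "turn": [0, 0, 0], "claw": 0}

```text
t: 10.15
ee_pos: [0.3679, -0.1986, 0.3313]
tool_rot: [0.0, 0.992, 0.127, -0.0]
contact_force: [0.6, 0.0, -0.5]
width: 0.0001
```

```bash
python3 - <<'E'
from h import *
from station import ctrl
im=eyes.camera("scene")[:,:,::-1];cv2.imwrite("pics/scene5.png",im)
cv2.imwrite("pics/s5.png",cv2.resize(im[200:345,310:440],None,fx=4,fy=4,interpolation=cv2.INTER_CUBIC))
a=cv2.imread("pics/scene0.png"); d=cv2.absdiff(a,im).max(2)
print("press region diff",d[125:210,210:320].max(),(d[125:210,210:320]>40).sum())
s=ctrl.state();print(s['t'],s['ee_pos'],s['contact_force'])
E
```

```text
press region diff 231 1106
10.2 [ 0.36785613 -0.19903954  0.33113538] [ 0.34847658 -0.2484127  -0.36678058]
```

View pics/s5.png

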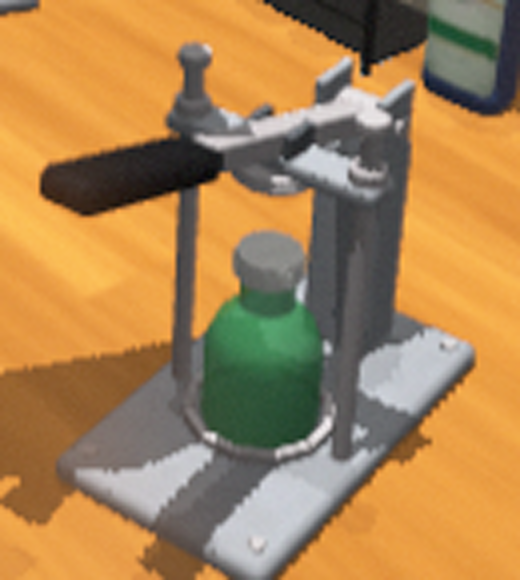

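View pics/scene5.png

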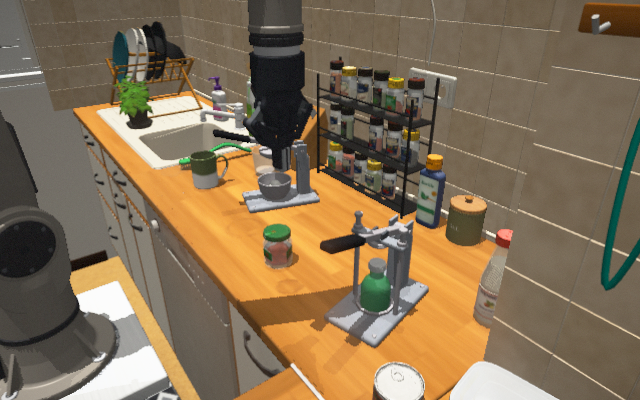

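The lever is back in its rest picture position, the bottle stands in its ring and the cap's top edge sits lower (zoom row 220 before, 233 now). I'll check how far that is in mm.

```bash
python3 - <<'E'
from h import *
S=cam("scene"); P=proj(S,[[.537,-.25,.128],[.537,-.25,.120]]); print("8mm =",P[1]-P[0])
a,b=[cv2.cvtColor(cv2.imread(f"pics/scene{i}.png"),cv2.COLOR_BGR2GRAY)[248:276,366:390].astype(np.float32) for i in(0,5)]
print("cap shift px",cv2.phaseCorrelate(a,b,cv2.createHanningWindow((24,28),cv2.CV_32F)))
for i in (0,5):
    im=cv2.imread(f"pics/scene{i}.png").astype(int)
    h=cv2.cvtColor(im.astype('uint8'),cv2.COLOR_BGR2HSV)
    col=h[250:285,374:380,1].mean(1).round().astype(int); print(i,col.tolist())
    m=cv2.inRange(h[240:320,350:400],(50,90,30),(90,255,255)); print("green centroid",cv2.moments(m,True)['m10']/m.astype(bool).sum()+350, np.argwhere(m).max(0)+[240,350])
    d=im.max(2)[218:262,318:370]<60; print("grip centroid",np.argwhere(d).mean(0)[::-1]+[318,218])
E
```

```text
8mm = [-0.25286237  3.52290489]
cap shift px ((0.5836774683822608, 2.906435793414248), 0.5272254599465265)
0 [182, 182, 182, 176, 94, 7, 8, 6, 7, 7, 6, 7, 8, 6, 8, 5, 8, 5, 9, 48, 95, 99, 101, 101, 102, 99, 98, 100, 105, 115, 122, 122, 120, 120, 121]
green centroid 375.8755274261603 [311 389]
grip centroid [345.1356674  243.01969365]
5 [181, 182, 181, 182, 181, 180, 181, 131, 44, 6, 6, 8, 7, 6, 7, 7, 7, 6, 8, 7, 8, 7, 21, 69, 100, 98, 102, 101, 102, 119, 123, 123, 124, 126, 123]
green centroid 375.3633474576271 [311 389]
grip centroid [345.58520179 242.90358744]
```

```bash
python3 -c "
from station import order; print(order.hand_in())"
```

```text
the job is handed in; nothing more can be done
None
```

The cap is pressed on, the capper's lever is back at its top stop, and I handed the job in at about 10.2 s with the arm clear of everything.

- **Press:** I pushed the grip's middle down with the shut fingers until the lever hit its bottom stop. The force jumped to about 30 N and the tip was at 0.117 m, against 0.118 m expected.
- **Return:** I let the lever up at about 32 mm/s, slower near the top. The sensor read an upward push from the lever after each stage. The fingers left the lever only at its top stop, at about 0.221 m.
- **Cap:** Both edges of the cap moved down about 3.5 pixels in the scene picture, and 8 mm is 3.5 pixels there. A rougher image-shift check gave only 2.9 pixels (about 6.6 mm). I trust the edges more.
- **Lever and bottle:** The grip is within 0.5 pixel of where it was at the start. The bottle stands in its ring and its base has not moved.
- **Citrus press:** The arm passed about 14 cm above its lever and touched nothing there. The before-and-after picture comparison could not confirm this, because the gripper partly hid the press in the last picture. The visible part looks unchanged.

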